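Find the case whose catch has not caught and snap it shut in the tray

TASK

All three small blue-lidded cases look shut, but the catch of one has not caught: tug the lids up by their black ribs to find the one that comes open. Take that case, its lid not yet snapped, by the sides of its base (do not lift it by its lid), set it flat in the yellow tray, and there press the lid down until the catch snaps. Leave the other two cases shut and in their places, and do not shift the other things on the desk.

Things in the scene. Friction and masses are not known exactly. Their poses are not given: they have to be found in the camera images.
- case_a: one of three identical loose hard cases, about 0.3 kg: grey base 90 mm long (its x) x 60 wide (y) x 28 high; blue lid 53 mm wide, set in 3.5 mm from the base's sides, its top 34 mm above the underside. Origin: centre of the underside, z up; +x end hinge, -x end catch. One of the three is uncaught, in any of the places
- case_b: like case_a in size and looks. On any case, about 12 N down on the rib snaps an uncaught lid past its sprung catch (up to 30 N does no harm); a lid just resting on its catch takes 8 N without being caught; a caught lid holds against more than 25 N
- case_c: like case_a in size and looks. Tugged up 20 mm by its rib, an uncaught lid swings up alone on its hinge and its case stays down; with a caught lid the whole case tips up at that end, and settles back when lowered
- case_a_rib (a point): top centre of the black upright pull rib on the lid of case_a: 22 mm along the case's x, 12 mm across (y), 24 mm tall above the lid, 30 mm from the case's centre towards the catch end (-x), 70 mm from the hinge. 58 mm above the case's underside with the lid fully down; caught 58 to 61 mm (play), uncaught 63.5 mm or more
- case_a_lid: blue lid of case_a with its rib; origin on its hinge axis, which runs across the case 40 mm from its centre, 28 mm above the underside; the hinge is stiff: the lid stays where it is left. A caught lid has up to 3 mm of play and may rest anywhere in it; an uncaught one starts resting on its catch, a few mm higher
- case_b_rib (a point): top centre of the black upright pull rib on the lid of case_b: 22 mm along the case's x, 12 mm across (y), 24 mm tall above the lid, 30 mm from the case's centre towards the catch end (-x), 70 mm from the hinge. 58 mm above the case's underside with the lid fully down; caught 58 to 61 mm (play), uncaught 63.5 mm or more
- case_b_lid: blue lid of case_b with its rib; origin on its hinge axis, which runs across the case 40 mm from its centre, 28 mm above the underside; the hinge is stiff: the lid stays where it is left. A caught lid has up to 3 mm of play and may rest anywhere in it; an uncaught one starts resting on its catch, a few mm higher
- case_c_rib (a point): top centre of the black upright pull rib on the lid of case_c: 22 mm along the case's x, 12 mm across (y), 24 mm tall above the lid, 30 mm from the case's centre towards the catch end (-x), 70 mm from the hinge. 58 mm above the case's underside with the lid fully down; caught 58 to 61 mm (play), uncaught 63.5 mm or more
- case_c_lid: blue lid of case_c with its rib; origin on its hinge axis, which runs across the case 40 mm from its centre, 28 mm above the underside; the hinge is stiff: the lid stays where it is left. A caught lid has up to 3 mm of play and may rest anywhere in it; an uncaught one starts resting on its catch, a few mm higher
- tray: yellow fixed tray, 125 mm (its x) x 92 mm (its y) outside, 10 mm high; walls and floor 4 mm thick, so the rim stands 6 mm above the floor and 117 x 84 mm is clear inside; origin at the centre of the underside, z up
- ipa_jar: bystander: white screw-top jar, 44 mm across, 45 mm high, loose; origin under its centre
- glue_bottle: bystander: black bottle, 32 mm across, 78 mm high, loose; origin under its centre
- suction_cup: bystander: red suction cup with a ring, 55 mm across, 45 mm high, loose; origin under its centre
- solder_spool: bystander: small spool with black flanges, 52 mm across, 30 mm high, loose; origin under its centre
- flux_syringe: bystander: yellow syringe lying flat, 120 mm long, 24 mm wide, 16 mm high, loose; origin under its centre
Things that resemble listed ones, but are neither listed nor needed, are in the scene too. Leave any brown look-alike of the case_b alone.

How it is judged:
By the outcome, as a careful person would: the job done as asked, in the order asked, and still so for the second after the job is handed in, with the robot touching nothing.
It also fails if it takes over 72 s, if anything falls off the work surface, if the arm or the gripper's body presses on something with over 40 N, if the wrist force passes 120 N, or if a joint passes its speed limit or range.

ROBOT

A 6-joint arm with a two-finger parallel gripper is mounted at the origin on a cart in front of the work surface, level with it; the furniture and walls round the work are solid. World frame = base frame: x ahead of the robot, y to its left, z up, the work surface at z = 0. Lengths are in mm, angles in rad, forces in N, time in s.
With the tool pointing down it reaches from about 275 to 1000 mm from the base axis. Payload 8.4 kg.
Tool frame: the origin (TCP) lies on the mounting face of the last link; the fingertips stand 173 mm ahead of it and the grasp point (between the pads) lies 155 mm ahead of it; z points along the fingers, y is the line along which they close (so a half turn about z gives the same grasp; the last joint's range is limited). The gripper opens to 85 mm and grips with 20 to 120 N. Pads are 22 mm wide; open, the fingers measure 114 mm over their backs; the gripper's body (76 mm by 85 mm) begins 54 mm behind the grasp point. The pads swing forward as they close: fully open they stand 13 mm farther back than shut.
Start: joints at [1.252, 0.353, 1.633, -0, 1.155, -0.002], TCP at [194.704, 593.902, 404.681] pointing down, gripper open.
Joint ranges: [-2.63, 2.63], [-0.92, 2.1], [0.06, 2.66], [-1.3, 4.44], [0, 2.69], [-3.02, 3.02]. Speed limits (rad/s): [2.22, 2.22, 2.79, 3.14, 3.14, 3.14].

INTERFACE

Orientations are given as [roll, pitch, yaw] about the fixed x, y, z axes, in that order (R = Rz(yaw) Ry(pitch) Rx(roll)).
In Python, from rig import r gives the robot as it stands.
- The arm moves only by the tool apply_moves, never from a script. Its argument "deltas" is a list of rows, each an object with "claw": the gripper command: -1 is fully open, 1 is shut, values between are in proportion; "delta_pos": the shift along the tool's x, y, z in cm, a list of three; "yaw": the turn about the tool's z in rad. In form: [{"claw": claw, "delta_pos": [tx, ty, tz], "yaw": yaw}, ...]. A call has 1 to 8 rows; each row shifts and turns the commanded pose from where the row before left it, along the tool's axes as they then stand; what a row does not reach is not made up. A row lasts 1/8 s, in which the tool goes at most 62.5 mm and 10.7 degrees, less where a joint would pass 70% of its speed; a pose out of reach is approached as far as the arm can. A call with a gripper value outside its range is refused whole. The fingers move at their own pace and stop on an object; "grip_force" is the grip in N (left out, the last holds). Time passes only in rows, so rows that do not move let the fingers close. It gives the time, the measured TCP pose, the force, the opening and the grip force at its end, in the units of the state.
- r.sense(): the state, without advancing time (a new reading comes with each control period).
- r.grab_frame(name): name is "scene" or "side" or "wrist"; returns a dict with "img" (384x512x3 uint8, blue, green, red), "z_map" (384x512 float32, mm along the optical axis (not along the pixel's ray), 0 where there is no reading), "fx", "fy", "cx", "cy" (pixels), "eye" and "rotation" of the camera in the world; the wrist camera has in their place "T_tool_cam" (4x4, takes a point from camera to tool coordinates, whose origin is the TCP and whose axes are the flange's). Camera axes: x right, y up, looking along -z (the intrinsics and any distortion apply to the point x, -y, -z); pixel columns grow to the right and rows downward; lengths in mm; the calibration is good to about 2 mm. The wrist camera is an equidistant fisheye: a pixel r from the principal point sees the ray r / f radians off the axis. A picture is of the moment at which its call begins: read the wrist's pose just before it.
- r.sign_off(): hands the job in; it is judged then, once.
The state is a dict: "clock": time; "qpos": joint angles; "qvel": joint speeds; "joint_efforts": joint torques, N m; "eef_pos": TCP position; "tcp_rot": TCP orientation; "contact_force": force on the tool from outside, world axes, zero at the start; "wrist_torque": the same for the moment, N m; "opening": opening from 0.0 (shut) to 1.0 (fully open); "grasp_force": force on a finger pad.
Only numpy, scipy, OpenCV 4.12 (cv2) and the standard library are available. Lean on these libraries where they do the work, as an engineer would, in place of code of your own. Each camera call takes 0.05 s, during which the arm holds its last target. There are 200 camera calls.

## Working session

There is one attempt and no reset: what is moved stays moved. The work goes in short steps, Python scripts to look and compute and a tool call to move; the robot and the scene stay as the last step left them, time stands still between calls to the robot, and variables do not carry over. Pictures are saved under pics/ and viewed, at most 10 in all, crops included, and the job is handed in when it is done.

Besides the shell and the picture viewer there is one more tool, called after "Emit:" as name(argument=value, ...), one argument or row to a line, values as JSON. apply_moves: Moves the arm, as the interface text tells. Its arguments: {"type":"object","properties":{"deltas":{"type":"array"},"grip_force":{"type":"number"}},"required":["deltas"]}

```bash
mkdir -p pics; ls
cat > h.py <<'E'
import numpy as np,cv2
from rig import r
def grab(n):
    s=r.sense(); f=r.grab_frame(n); f['s']=s; return f
def pts(f):
    # world points map for scene/side
    z=f['z_map']; v,u=np.mgrid[:z.shape[0],:z.shape[1]]
    P=np.stack([(u-f['cx'])/f['fx']*z,-(v-f['cy'])/f['fy']*z,-z],-1)
    return P@np.array(f['rotation']).T+np.array(f['eye'])
E
python3 - <<'E'
from h import *
print(r.sense())
a=grab('scene');b=grab('side')
for k in a:
    if k not in('img','z_map','s'):print(k,a[k],b[k])
np.save('scene.npy',pts(a));cv2.imwrite('scene.png',a['img']);cv2.imwrite('side.png',b['img']);np.save('side.npy',pts(b))
cv2.imwrite('pics/1.png',cv2.resize(a['img'],(800,600)))
cv2.imwrite('pics/2.png',cv2.resize(b['img'],(800,600)))
E
```

```text
pics
{'clock': 0.0, 'qpos': array([ 1.25158767e+00,  3.53668945e-01,  1.63411112e+00,  3.58506305e-05,
        1.15519086e+00, -2.42252964e-03]), 'qvel': array([ 0.0001457 , -0.00215605, -0.00164551, -0.00046017, -0.00111865,
       -0.00081297]), 'joint_efforts': array([ 1.79626106e-03, -6.05240250e+01, -3.42074239e+01,  2.04429284e-05,
        9.23693151e-03,  6.07884942e-08]), 'eef_pos': array([194.6349318 , 593.68782917, 403.95837166]), 'tcp_rot': array([-3.14021447e+00, -3.61175464e-05,  2.82479201e+00]), 'contact_force': array([ 0.78949139,  0.31401895, -1.19632557]), 'wrist_torque': array([-0.03070667, -0.06296964,  0.02885839]), 'grasp_force': 0.0, 'opening': 0.9962347136039559}
fx 370.90239238265696 448.30039709404167
fy 370.90239238265696 448.30039709404167
cx 258.0068868956141 247.96474909433547
cy 196.59490600568432 187.85784181777382
eye [-20.43948671 293.17374933 655.06802715] [  329.05333075 -1083.92483467   883.90095339]
rotation [ 0.86747511 -0.0204093  -2.17145056] [ 0.90485494 -0.01049856 -0.18771361]Traceback (most recent call last):
  File "<stdin>", line 6, in <module>
  File "h.py", line 9, in pts
    return P@np.array(f['rotation']).T+np.array(f['eye'])
           ~~~~~~~~~~~~~~~~~~~~~~~~~~~^~~~~~~~~~~~~~~~~~~
ValueError: operands could not be broadcast together with shapes (384,512) (3,)
```

```bash
sed -i 's/np.array(f\[.rotation.\])/R.from_euler("xyz",f["rotation"]).as_matrix()/; 2i from scipy.spatial.transform import Rotation as R' h.py
python3 - <<'E'
from h import *
a=grab('scene');b=grab('side')
for n,f in (('scene',a),('side',b)):
    P=pts(f);np.save(n+'.npy',P);cv2.imwrite(n+'.png',f['img']);print(n,P[::90,::120].reshape(-1,3).round(0).tolist())
cv2.imwrite('pics/1.png',cv2.resize(a['img'],(800,600)))
cv2.imwrite('pics/2.png',cv2.resize(b['img'],(800,600)))
E
```

```text
scene [[962.0, 252.0, 462.0], [960.0, 11.0, 436.0], [959.0, -322.0, 401.0], [960.0, -820.0, 347.0], [959.0, -1632.0, 260.0], [963.0, 319.0, 284.0], [959.0, 59.0, 224.0], [828.0, -237.0, 203.0], [958.0, -918.0, -9.0], [959.0, -2019.0, -271.0], [960.0, 403.0, 64.0], [761.0, 156.0, 89.0], [697.0, -152.0, 1.0], [959.0, -1074.0, -557.0], [698.0, -1926.0, -745.0], [698.0, 453.0, 12.0], [569.0, 240.0, -0.0], [398.0, 37.0, 39.0], [277.0, -203.0, -1.0], [41.0, -10.0, 380.0], [486.0, 481.0, 4.0], [370.0, 307.0, 3.0], [253.0, 129.0, 0.0], [132.0, -51.0, 1.0], [-8.0, 69.0, 376.0]]
side [[-43.0, 132.0, 567.0], [203.0, 561.0, 440.0], [704.0, 1056.0, 284.0], [958.0, 306.0, 479.0], [960.0, -254.0, 632.0], [-78.0, 34.0, 383.0], [96.0, 1067.0, -125.0], [640.0, 687.0, 13.0], [959.0, 196.0, 222.0], [962.0, -338.0, 477.0], [-629.0, 1099.0, -620.0], [147.0, 131.0, 1.0], [530.0, 63.0, 1.0], [781.0, -254.0, 205.0], [960.0, -432.0, 315.0], [-540.0, 533.0, -743.0], [110.0, -19.0, -258.0], [463.0, -316.0, 2.0], [766.0, -377.0, 9.0], [959.0, -531.0, 141.0], [-428.0, 41.0, -741.0], [53.0, -116.0, -628.0], [496.0, -129.0, -740.0], [851.0, -367.0, -455.0], [960.0, -635.0, -46.0]]
```

View pics/1.png

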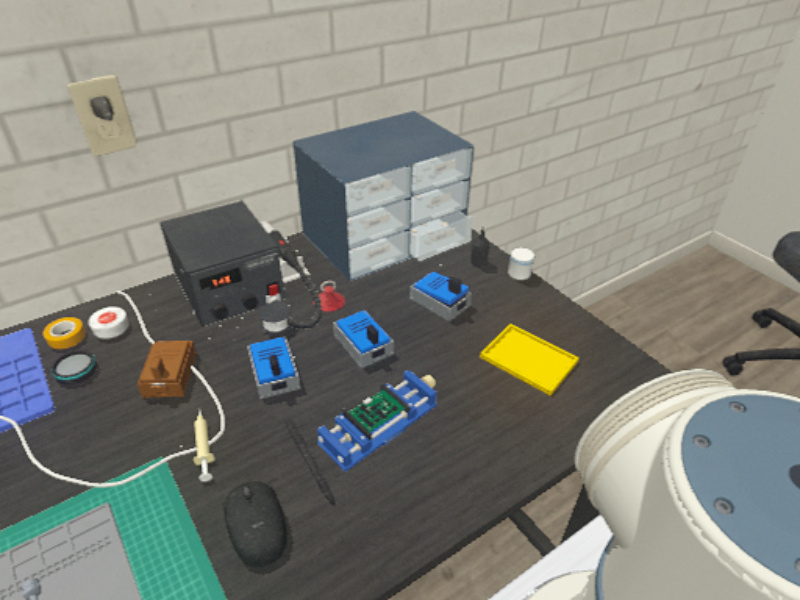

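View pics/2.png

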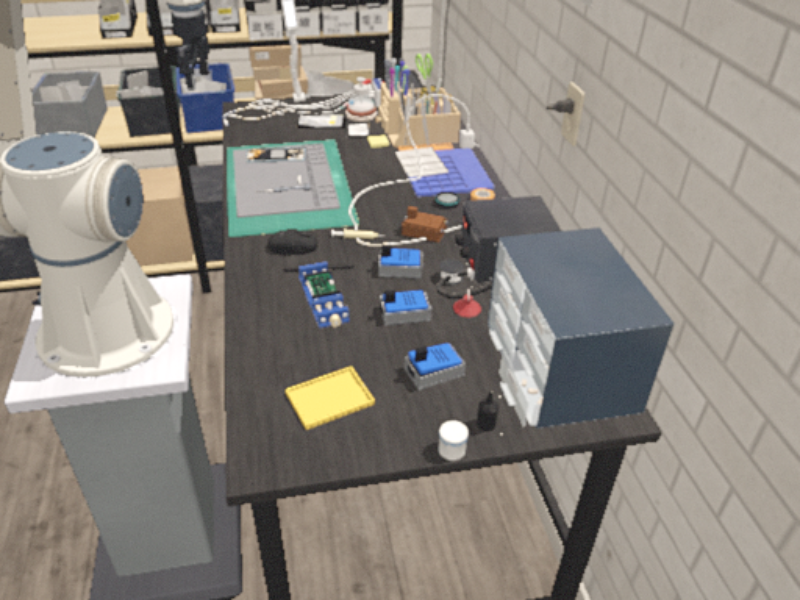

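Scene view (800x600): three blue-lidded cases at (272,367), (363,337), (441,295), tray at (530,358). The brown case (167,368) is the look-alike and the blue PCB holder (378,415) has no rib, so neither is meant. The side view shows the same: cases at (401,262), (405,305), (434,363), ribs on the robot-facing end.

Run:
```python
from h import *
for n in('scene','side'):
    im=cv2.imread(n+'.png');P=np.load(n+'.npy');hsv=cv2.cvtColor(im,cv2.COLOR_BGR2HSV)
    m=cv2.inRange(hsv,(100,120,80),(115,255,255));
    k,l,st,c=cv2.connectedComponentsWithStats(m)
    for i in range(1,k):
        if st[i,4]<150: continue
        Q=P[l==i]; Q=Q[(Q[:,2]>26)&(Q[:,2]<50)]
        if len(Q)<100: continue
        rc=cv2.minAreaRect(Q[:,:2].astype(np.float32))
        ctr=np.array(rc[0])
        d=np.linalg.norm(P[...,:2]-ctr,axis=-1)
        q=(d<55)&(P[...,2]>45)&(P[...,2]<80)
        rb=P[q]; t=rb[rb[:,2]>np.percentile(rb[:,2],60)-2] if len(rb) else rb
        al=P[(d<75)&(P[...,2]>8)&(P[...,2]<45)]
        print(n,c[i].round(),'lid',np.round(rc[0]),np.round(rc[1]),round(rc[2]),'z',np.percentile(Q[:,2],[10,50,90]).round(1),'rib',len(rb),rb[:,:2].mean(0).round() if len(rb) else '',np.percentile(rb[:,2],[50,80,95,100]).round(1) if len(rb) else '','box',cv2.minAreaRect(al[:,:2].astype(np.float32)))
    m=cv2.inRange(hsv,(24,150,120),(34,255,255));k,l,st,c=cv2.connectedComponentsWithStats(m)
    i=1+np.argmax(st[1:,4]);Q=P[l==i];print(n,'tray',c[i],cv2.minAreaRect(Q[:,:2].astype(np.float32)),np.percentile(Q[:,2],[5,50,95]))
    # table-plane check
    print(n,'table z',np.median(P[(P[...,0]>300)&(P[...,0]<650)&(abs(P[...,1])<300)&(abs(P[...,2])<6)][:,2]))
```

```text
scene [281. 184.] lid [ 588. -216.] [87. 56.] 14 z [33.5 38.1 42. ] rib 77 [ 556. -222.] [58.9 65.1 66.4 68. ] box ((584.9949951171875, -216.10452270507812), (98.1474609375, 61.20133590698242), 13.881731986999512)
scene [231. 212.] lid [569. -47.] [89. 54.] 1 z [31.8 35.  36.5] rib 61 [535. -46.] [56.4 58.9 59.8 60.3] box ((566.5099487304688, -48.08943176269531), (62.98054504394531, 96.40180969238281), 88.86415100097656)
scene [174. 230.] lid [591. 100.] [52. 91.] 77 z [32.8 35.3 37. ] rib 60 [555. 107.] [57.9 60.2 60.9 62.2] box ((587.5713500976562, 98.91837310791016), (59.66741180419922, 96.89286041259766), 76.69690704345703)
scene [240. 272.] lid [413.  20.] [ 61. 165.] 7 z [29.6 35.1 37.5] rib 3 [405.  59.] [45.2 45.9 46.3 46.4] box ((412.9736328125, 19.892982482910156), (61.723793029785156, 149.11740112304688), 6.882181167602539)
scene tray [338.63282795 229.11206328] ((236.3679656982422, 12.370147705078125), (144.2386932373047, 747.2603759765625), 31.519250869750977) [ 2.80079692  5.35632384 11.27567881]
scene table z 1.215029087033713
side [257. 164.] lid [590.  96.] [55. 80.]
[... 312 characters left out ...]
, (62.38042068481445, 149.16574096679688), 7.864366054534912)
side [260. 193.] lid [568. -49.] [56. 82.] 89 z [32.3 35.8 38.4] rib 40 [538. -50.] [55.6 59.3 61.3 63. ] box ((567.5274047851562, -50.08222198486328), (60.65530776977539, 96.83007049560547), 89.19774627685547)
side [278. 229.] lid [ 585. -217.] [81. 54.] 15 z [34.  39.  43.3] rib 79 [ 557. -227.] [58.3 65.3 67.7 70.8] box ((585.963623046875, -218.55316162109375), (97.38090515136719, 62.16713333129883), 12.174004554748535)
side tray [70.61111111 11.11111111] ((-64.5886001586914, 1125.1112060546875), (31.722240447998047, 13.177712440490723), 11.780919075012207) [245.39262235 249.38955966 253.68904903]
side table z 2.106081319332361
```

```bash
cat >> h.py <<'E'
def plan(goal,n,s=None):
    """rows of tool-frame cm/rad to goal (x,y,z,yaw) TCP, tool down; yaw None keeps"""
    s=s or r.sense(); p=np.array(s['eef_pos']); y=s['tcp_rot'][2]; g=np.array(goal[:3])
    dy=0 if goal[3] is None else (goal[3]-y+np.pi)%(2*np.pi)-np.pi
    for i in range(n):
        d=(g-p)/(n-i); c,q=np.cos(y),np.sin(y)
        t=np.round(np.array([d[0]*c+d[1]*q,d[0]*q-d[1]*c,-d[2]])/10,2); w=round(dy/(n-i),3)
        print(t.tolist(),-w)
        t=t*10; p=p+[t[0]*c+t[1]*q,t[0]*q-t[1]*c,-t[2]]; y+=w; dy-=w
def st():
    s=r.sense(); print(round(s['clock'],2),s['eef_pos'].round(1),s['tcp_rot'].round(3),'F',s['contact_force'].round(1),'op',round(s['opening'],3),'g',round(s['grasp_force'],1),'j',s['qpos'].round(2))
E
python3 - <<'E'
from h import *
for n in('scene','side'):
    im=cv2.imread(n+'.png');P=np.load(n+'.npy');hsv=cv2.cvtColor(im,cv2.COLOR_BGR2HSV)
    m=cv2.inRange(hsv,(22,150,100),(34,255,255));
    m[~((P[...,0]>250)&(P[...,0]<550)&(P[...,1]<-130)&(P[...,1]>-450)&(P[...,2]<30)&(P[...,2]>-5))]=0
    k,l,stt,c=cv2.connectedComponentsWithStats(m);i=1+np.argmax(stt[1:,4]);Q=P[l==i]
    print(n,'tray',c[i],cv2.minAreaRect(Q[:,:2].astype(np.float32)),np.percentile(Q[:,2],[5,50,95]))
    o=P[(P[...,2]>8)&(P[...,2]<230)&(abs(P[...,0]-586)<150)&(abs(P[...,1]+217)<160)]
    # obstacles grid: max height
    g={}
    for x,y,z in o: k2=(int(x//25)*25,int(y//25)*25); g[k2]=max(g.get(k2,0),z)
    for x in range(425,750,25): print(x,[int(g.get((x,y),0)) for y in range(-375,-50,25)])
st()
s=dict(r.sense())
plan((557,-224,330,0.227+2*0),16)
E
```

```text
scene tray [338.76062786 229.24329627] ((398.17828369140625, -251.61822509765625), (132.3909149169922, 105.12175750732422), 18.10936737060547) [ 2.51373045  5.32577131 11.09741534]
425 [0, 0, 0, 12, 0, 13, 12, 12, 0, 0, 0, 0, 36]
450 [0, 0, 0, 11, 12, 11, 10, 0, 0, 0, 0, 0, 0]
475 [0, 0, 0, 0, 0, 0, 0, 0, 0, 0, 0, 0, 0]
500 [0, 0, 0, 0, 0, 0, 0, 0, 0, 0, 0, 29, 31]
525 [0, 0, 0, 0, 27, 66, 67, 41, 0, 0, 0, 29, 37]
550 [48, 0, 0, 0, 41, 68, 67, 42, 0, 0, 0, 29, 37]
575 [43, 0, 0, 0, 0, 40, 41, 40, 0, 0, 0, 32, 37]
600 [48, 32, 0, 0, 0, 38, 39, 37, 0, 0, 0, 29, 36]
625 [79, 69, 0, 0, 0, 35, 35, 28, 0, 0, 0, 0, 0]
650 [0, 47, 0, 0, 0, 0, 0, 0, 0, 0, 0, 0, 10]
675 [69, 69, 68, 68, 68, 30, 0, 0, 0, 0, 0, 0, 44]
700 [205, 205, 206, 205, 205, 204, 205, 205, 205, 205, 205, 0, 0]
725 [205, 205, 204, 205, 205, 205, 205, 204, 205, 204, 204, 0, 0]
side tray [230.9 260.3] ((446.4222412109375, -280.88018798828125), (24.34856414794922, 3.7597103118896484), 20.5484561920166) [0.66881415 4.2082217  5.78372361]
425 [0, 0, 0, 14, 8, 12, 14, 15, 0, 0, 0, 21, 38]
450 [0, 0, 0, 11, 14, 13, 0, 0, 0, 0, 0, 
[... 420 characters left out ...]
64, 0, 0, 0, 0, 0, 8, 48]
700 [208, 207, 206, 206, 208, 206, 206, 207, 207, 207, 207, 9, 17]
725 [207, 207, 206, 207, 207, 207, 207, 207, 206, 207, 206, 0, 0]
0.2 [194.6 593.8 404.2] [-3.141 -0.     2.825] F [-0.5 -0.   0.1] op 0.997 g 0.0 j [ 1.25  0.35  1.63  0.    1.16 -0.  ]
[-3.74, -4.15, 0.46] 0.162
[-4.37, -3.49, 0.46] 0.162
[-4.87, -2.74, 0.46] 0.162
[-5.25, -1.92, 0.46] 0.162
[-5.49, -1.05, 0.47] 0.162
[-5.59, -0.15, 0.46] 0.163
[-5.54, 0.76, 0.47] 0.162
[-5.34, 1.64, 0.46] 0.163
[-5.01, 2.49, 0.47] 0.162
[-4.54, 3.26, 0.46] 0.163
[-3.95, 3.96, 0.47] 0.162
[-3.26, 4.54, 0.46] 0.163
[-2.48, 5.01, 0.47] 0.162
[-1.64, 5.34, 0.46] 0.163
[-0.75, 5.54, 0.47] 0.162
[0.14, 5.59, 0.46] 0.163
```

Emit:
apply_moves(
  deltas=[
    {"claw":-1,"delta_pos":[-3.74,-4.15,0.46],"yaw":0.162},
    {"claw":-1,"delta_pos":[-4.37,-3.49,0.46],"yaw":0.162},
    {"claw":-1,"delta_pos":[-4.87,-2.74,0.46],"yaw":0.162},
    {"claw":-1,"delta_pos":[-5.25,-1.92,0.46],"yaw":0.162},
    {"claw":-1,"delta_pos":[-5.49,-1.05,0.46],"yaw":0.162},
    {"claw":-1,"delta_pos":[-5.59,-0.15,0.46],"yaw":0.162},
    {"claw":-1,"delta_pos":[-5.54,0.76,0.46],"yaw":0.162},
    {"claw":-1,"delta_pos":[-5.34,1.64,0.46],"yaw":0.162},
  ],
)

```text
clock: 1.2
eef_pos: [376.4, 183.5, 368.0]
tcp_rot: [3.141, -0.0, 1.524]
contact_force: [1.5, -0.1, 1.1]
opening: 1.003
grasp_force: 0.0
```

Emit:
apply_moves(
  deltas=[
    {"claw":-1,"delta_pos":[-5.01,2.49,0.46],"yaw":0.162},
    {"claw":-1,"delta_pos":[-4.54,3.26,0.46],"yaw":0.162},
    {"claw":-1,"delta_pos":[-3.95,3.96,0.46],"yaw":0.162},
    {"claw":-1,"delta_pos":[-3.26,4.54,0.46],"yaw":0.162},
    {"claw":-1,"delta_pos":[-2.48,5.01,0.46],"yaw":0.162},
    {"claw":-1,"delta_pos":[-1.64,5.34,0.46],"yaw":0.162},
    {"claw":-1,"delta_pos":[-0.75,5.54,0.46],"yaw":0.162},
    {"claw":-1,"delta_pos":[0.14,5.59,0.46],"yaw":0.162},
  ],
)

```text
clock: 2.2
eef_pos: [559.0, -225.1, 330.8]
tcp_rot: [-3.141, -0.0, 0.227]
contact_force: [0.6, -0.3, 0.3]
opening: 1.001
grasp_force: 0.0
```

```bash
cat >> h.py <<'E'
def wpts(f):
    z=f['z_map'];v,u=np.mgrid[:z.shape[0],:z.shape[1]]
    dx,dy=u-f['cx'],v-f['cy'];rr=np.hypot(dx,dy)+1e-9;th=rr/f['fx'];k=np.tan(th)/rr
    P=np.stack([dx*k*z,-dy*k*z,-z],-1);T=np.array(f['T_tool_cam']);P=P@T[:3,:3].T+T[:3,3]
    P=P@R.from_euler('xyz',f['s']['tcp_rot']).as_matrix().T+f['s']['eef_pos']
    P[(z<=0)|(th>1.3)]=np.nan; return P
E
python3 - <<'E'
from h import *
st();f=grab('wrist');print(f['fx'],f['cx'],f['cy'],f['T_tool_cam'])
P=wpts(f);np.save('w1.npy',P);cv2.imwrite('w1.png',f['img']);cv2.imwrite('pics/3.png',cv2.resize(f['img'],(800,600)))
E
```

```text
2.2 [ 559.  -225.1  330.8] [-3.141 -0.     0.227] F [ 0.6 -0.3  0.3] op 1.001 g 0.0 j [-0.39  0.4   1.75  0.    1.    0.96]
297.3186396354542 255.77818358282383 193.29947356732532 [[ 4.12325605e-04  9.61095797e-01  2.76214950e-01  7.00781545e+01]
 [ 9.99999550e-01 -1.60235674e-04 -9.35226665e-04 -4.87733148e-01]
 [-8.54582929e-04  2.76215211e-01 -9.61095431e-01  3.10978838e+01]
 [ 0.00000000e+00  0.00000000e+00  0.00000000e+00  1.00000000e+00]]
```

View pics/3.png

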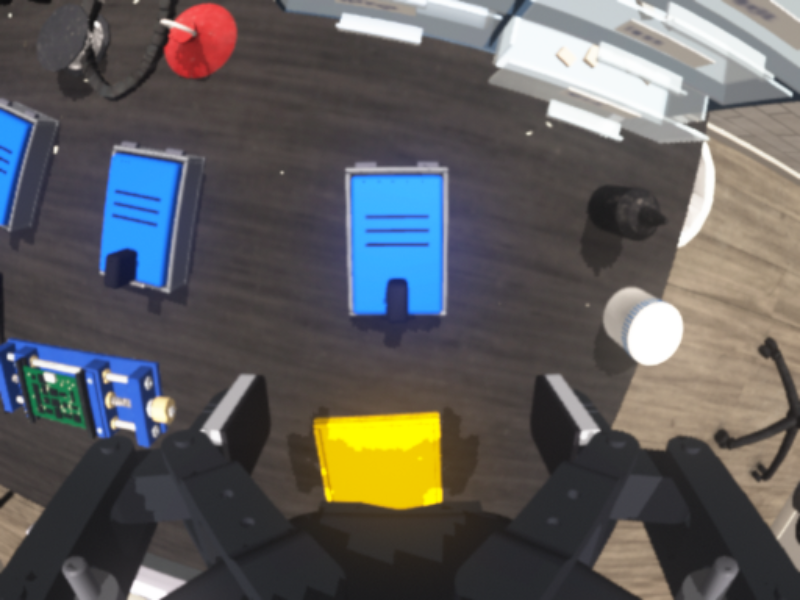

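The wrist view shows the candidate case at (397,240), rib at (397,298), well aligned with the fingers, and the tray at (380,460). Jar (645,325) and bottle (625,210) are well clear.

Run:
```python
from h import *
P=np.load('w1.npy');im=cv2.imread('w1.png');hsv=cv2.cvtColor(im,cv2.COLOR_BGR2HSV)
X=np.nan_to_num(P,nan=-999)
for c in ((586,-217),(567,-49),(588,99)):
    d=np.linalg.norm(X[...,:2]-c,axis=-1)
    bl=cv2.inRange(hsv,(95,120,80),(120,255,255))>0
    L=X[(d<60)&bl&(X[...,2]>26)&(X[...,2]<50)]; rb=X[(d<60)&(X[...,2]>51)&(X[...,2]<85)&~bl]; al=X[(d<65)&(X[...,2]>12)&(X[...,2]<90)]
    if len(L)<20: continue
    print(c,'lid',cv2.minAreaRect(L[:,:2].astype(np.float32)),np.percentile(L[:,2],[5,50,95]).round(1))
    print(' all',cv2.minAreaRect(al[:,:2].astype(np.float32)))
    if len(rb): t=rb[rb[:,2]>np.percentile(rb[:,2],95)-4];print(' rib',cv2.minAreaRect(t[:,:2].astype(np.float32)),np.percentile(rb[:,2],[50,90,99]).round(1))
ye=cv2.inRange(hsv,(20,150,80),(36,255,255))>0
Q=X[ye&(np.linalg.norm(X[...,:2]-(398,-252),axis=-1)<100)];print('tray',cv2.minAreaRect(Q[:,:2].astype(np.float32)),np.percentile(Q[:,2],[5,50,95]),Q.min(0),Q.max(0))
```

```text
(586, -217) lid ((584.177978515625, -217.32476806640625), (85.23538208007812, 54.18488693237305), 13.790644645690918) [33.3 37.4 41.2]
 all ((586.7329711914062, -216.45245361328125), (95.81558990478516, 60.2224006652832), 12.96605396270752)
 rib ((558.3907470703125, -223.064453125), (17.1951961517334, 10.889423370361328), 12.241825103759766) [64.8 65.7 66.2]
(567, -49) lid ((566.9541625976562, -46.134857177734375), (57.75754165649414, 82.96959686279297), 88.96466827392578) [30.6 33.4 34.8]
 all ((568.1768188476562, -48.03306579589844), (61.44822692871094, 97.01737976074219), 88.72403717041016)
 rib ((538.8139038085938, -48.48832321166992), (12.27510929107666, 21.144433975219727), 82.49925994873047) [56.7 58.1 58.7]
(588, 99) lid ((590.7321166992188, 80.00855255126953), (90.12830352783203, 41.177772521972656), 9.702798843383789) [28.5 33.2 34.8]
 all ((589.70849609375, 95.74697875976562), (57.231849670410156, 93.45723724365234), 76.87601470947266)
tray ((412.5626220703125, -242.27719116210938), (89.80218505859375, 97.45864868164062), 16.719295501708984) [2.03063565 3.82484107 9.63462814] [ 364.02220326 -301.14554474   -1.86788816] [ 468.13497548 -185.99620319   11.48242021]
```

Emit:
apply_moves(
  deltas=[
    {"claw":-1,"delta_pos":[-0.1,-0.2,4.0],"yaw":0},
    {"claw":-1,"delta_pos":[0,0,4.0],"yaw":0},
    {"claw":-0.3,"delta_pos":[0,0,2.0],"yaw":0},
    {"claw":-0.3,"delta_pos":[0,0,1.1],"yaw":0},
    {"claw":1,"delta_pos":[0,0,0],"yaw":0},
    {"claw":1,"delta_pos":[0,0,0],"yaw":0},
    {"claw":1,"delta_pos":[0,0,0],"yaw":0},
    {"claw":1,"delta_pos":[0,0,0],"yaw":0},
  ],
  grip_force=30,
)

```text
clock: 3.25
eef_pos: [557.5, -221.6, 221.0]
tcp_rot: [3.141, -0.001, 0.233]
contact_force: [1.2, -0.9, 2.3]
opening: 0.129
grasp_force: 34.2
```

Emit:
apply_moves(
  deltas=[
    {"claw":1,"delta_pos":[0.1,0,-0.5],"yaw":0},
    {"claw":1,"delta_pos":[0.2,0,-0.5],"yaw":0},
    {"claw":1,"delta_pos":[0.2,0,-0.5],"yaw":0},
    {"claw":1,"delta_pos":[0.2,0,-0.5],"yaw":0},
    {"claw":1,"delta_pos":[0,0,0],"yaw":0},
  ],
)

```text
clock: 3.88
eef_pos: [564.4, -219.9, 240.7]
tcp_rot: [3.141, -0.001, 0.233]
contact_force: [0.4, 0.2, -0.6]
opening: 0.129
grasp_force: 33.7
```

Run:
```python
from h import *
st();f=grab('wrist');b=grab('side')
P=np.nan_to_num(wpts(f),nan=-999);hsv=cv2.cvtColor(f['img'],cv2.COLOR_BGR2HSV);bl=cv2.inRange(hsv,(95,120,80),(120,255,255))>0
d=np.linalg.norm(P[...,:2]-(586,-217),axis=-1)
L=P[(d<60)&bl&(P[...,2]>20)];a=(L[:,:2]-(586,-217))@[.974,.228]
for t in range(-50,50,10):
    m=(a>=t)&(a<t+10)
    if m.sum()>5: print(t,np.median(L[m,2]).round(1))
h=np.hstack([cv2.resize(f['img'],(440,330)),cv2.resize(b['img'][180:280,220:350],(360,330),interpolation=cv2.INTER_CUBIC)])
cv2.imwrite('pics/4.png',h)
```

```text
3.88 [ 564.4 -219.9  240.7] [ 3.141e+00 -1.000e-03  2.330e-01] F [ 0.4  0.2 -0.6] op 0.129 g 33.7 j [-0.37  0.52  1.8   0.    0.83  0.96]
-40 59.7
-30 59.7
-20 59.6
-10 58.2
0 57.3
10 56.3
20 55.3
30 54.2
40 53.0
```

View pics/4.png

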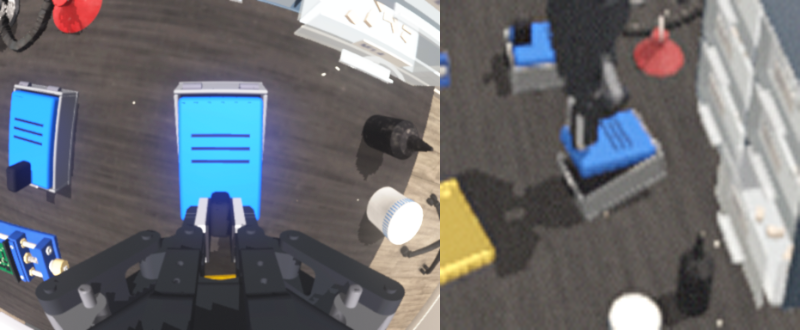

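The lid parted from its base (dark gap at (600,165) of the crop) with no catch resistance, so this is the uncaught case. But the grip held the lid level, so the hinge end rose instead. I'll lower it again straight away and regrasp by the base.

Emit:
apply_moves(
  deltas=[
    {"claw":1,"delta_pos":[-0.2,0,0.5],"yaw":0},
    {"claw":1,"delta_pos":[-0.2,0,0.5],"yaw":0},
    {"claw":1,"delta_pos":[-0.2,0,0.5],"yaw":0},
    {"claw":1,"delta_pos":[-0.1,0,0.3],"yaw":0},
    {"claw":1,"delta_pos":[0,0,0.0],"yaw":0},
  ],
)

```text
clock: 4.6
eef_pos: [556.8, -221.4, 221.7]
tcp_rot: [-3.141, 0.001, 0.233]
contact_force: [-0.2, 0.5, -2.2]
opening: 0.13
grasp_force: 33.6
```

```bash
cat >> h.py <<'E'
def prof(c,yaw,f):
    P=np.nan_to_num(wpts(f),nan=-999);hsv=cv2.cvtColor(f['img'],cv2.COLOR_BGR2HSV);bl=cv2.inRange(hsv,(95,120,80),(120,255,255))>0
    d=P[...,:2]-np.array(c);a=d@[np.cos(yaw),np.sin(yaw)];b=d@[-np.sin(yaw),np.cos(yaw)]
    for t in range(-50,60,10):
        m=(a>=t)&(a<t+10)
        l=P[m&bl&(abs(b)<26)&(P[...,2]>5)]; g=P[m&~bl&(abs(abs(b)-28.5)<2.5)&(P[...,2]>5)&(P[...,2]<60)]
        print(t,'lid',len(l),np.median(l[:,2]).round(1) if len(l) else '','base',len(g),np.percentile(g[:,2],[20,50,80]).round(1) if len(g) else '')
E
python3 - <<'E'
from h import *
st();f=grab('wrist');prof((585.5,-217),.23,f)
E
```

```text
4.6 [ 556.8 -221.4  221.7] [-3.141e+00  1.000e-03  2.330e-01] F [-0.2  0.5 -2.2] op 0.13 g 33.6 j [-0.38  0.54  1.82 -0.    0.79  0.96]
-50 lid 0  base 11 [26.3 26.8 27.7]
-40 lid 86 41.0 base 39 [27.3 27.7 39.2]
-30 lid 1070 40.5 base 55 [27.2 27.6 28.1]
-20 lid 2131 39.6 base 57 [27.1 27.8 28.4]
-10 lid 1640 38.3 base 67 [27.2 27.9 28.4]
0 lid 1684 37.5 base 76 [27.  27.5 28.2]
10 lid 903 36.4 base 67 [26.9 27.6 28. ]
20 lid 153 34.9 base 85 [26.9 27.8 31.8]
30 lid 744 33.4 base 94 [26.8 27.5 28.2]
40 lid 32 20.7 base 89 [25.8 27.2 27.9]
50 lid 0  base 0
```

Emit:
apply_moves(
  deltas=[
    {"claw":-0.4,"delta_pos":[0,0,0],"yaw":0},
    {"claw":-0.4,"delta_pos":[0,0,0],"yaw":0},
    {"claw":-0.6,"delta_pos":[0,0,-2.0],"yaw":0},
    {"claw":-1,"delta_pos":[0,0,-5.0],"yaw":0},
    {"claw":-1,"delta_pos":[0,0,0],"yaw":0},
    {"claw":-1,"delta_pos":[0,0,0],"yaw":0},
  ],
)

```text
clock: 5.4
eef_pos: [557.1, -221.4, 293.1]
tcp_rot: [3.141, -0.001, 0.233]
contact_force: [0.0, 0.2, -0.4]
opening: 1.001
grasp_force: 0.0
```

Run:
```python
from h import *
st();f=grab('wrist');prof((585.5,-217),.23,f)
P=np.nan_to_num(wpts(f),nan=-999)
for c in ((585.5,-217),):
    d=np.linalg.norm(P[...,:2]-c,axis=-1);al=P[(d<65)&(P[...,2]>22)&(P[...,2]<80)];print(cv2.minAreaRect(al[:,:2].astype(np.float32)))
    al=P[(d<65)&(P[...,2]>24)&(P[...,2]<30)];print(cv2.minAreaRect(al[:,:2].astype(np.float32)))
rb=P[(d<60)&(P[...,2]>52)&(P[...,2]<85)];t=rb[rb[:,2]>61];print(cv2.minAreaRect(t[:,:2].astype(np.float32)),np.percentile(rb[:,2],[50,90,99]))
hsv=cv2.cvtColor(f['img'],cv2.COLOR_BGR2HSV);ye=cv2.inRange(hsv,(20,150,80),(36,255,255))>0
Q=P[ye&(np.linalg.norm(P[...,:2]-(398,-252),axis=-1)<100)];print('tray',len(Q),cv2.minAreaRect(Q[:,:2].astype(np.float32)))
```

```text
5.4 [ 557.1 -221.4  293.1] [ 3.141e+00 -1.000e-03  2.330e-01] F [ 0.   0.2 -0.4] op 1.001 g 0.0 j [-0.38  0.44  1.78 -0.    0.92  0.96]
-50 lid 25 25.2 base 10 [26.9 27.6 28.1]
-40 lid 667 41.5 base 37 [26.9 28.2 38.6]
-30 lid 829 40.8 base 38 [27.3 27.9 38.4]
-20 lid 959 39.5 base 35 [26.8 27.4 28.2]
-10 lid 828 38.3 base 35 [27.  27.7 28.3]
0 lid 858 37.4 base 37 [27.  27.7 28.1]
10 lid 838 36.3 base 51 [27.1 27.8 28.5]
20 lid 844 35.2 base 48 [26.7 27.4 28. ]
30 lid 836 34.1 base 49 [26.5 27.1 27.6]
40 lid 46 20.6 base 38 [26.  26.6 27.4]
50 lid 0  base 0 
((584.2194213867188, -214.639892578125), (96.90412139892578, 60.42692947387695), 13.014464378356934)
((584.5042724609375, -214.57406616210938), (96.31937408447266, 60.42692947387695), 13.014464378356934)
((558.653564453125, -220.36630249023438), (20.834287643432617, 11.49413776397705), 13.468022346496582) [64.21288045 65.50866789 66.32358343]
tray 3513 ((428.247802734375, -237.26187133789062), (57.04269790649414, 96.84815216064453), 16.548784255981445)
```

Emit:
apply_moves(
  deltas=[
    {"claw":-1,"delta_pos":[4.67,0,0],"yaw":0},
    {"claw":-1,"delta_pos":[0,0,5.0],"yaw":0},
    {"claw":-1,"delta_pos":[0,0,4.0],"yaw":0},
    {"claw":-1,"delta_pos":[0,0,2.5],"yaw":0},
    {"claw":-1,"delta_pos":[0,0,0],"yaw":0},
  ],
  grip_force=50,
)

```text
clock: 6.08
eef_pos: [601.1, -210.1, 174.1]
tcp_rot: [-3.138, 0.005, 0.233]
contact_force: [0.6, 0.5, 0.0]
opening: 1.0
grasp_force: 0.0
```

Emit:
apply_moves(
  deltas=[
    {"claw":0.2,"delta_pos":[0,0,0],"yaw":0},
    {"claw":1,"delta_pos":[0,0,0],"yaw":0},
    {"claw":1,"delta_pos":[0,0,0],"yaw":0},
    {"claw":1,"delta_pos":[0,0,0],"yaw":0},
  ],
)

```text
clock: 6.58
eef_pos: [603.1, -210.9, 178.5]
tcp_rot: [3.14, -0.002, 0.233]
contact_force: [-0.3, 0.2, 7.3]
opening: 0.688
grasp_force: 55.9
```

Run:
```python
from h import *
st();f=grab('wrist');cv2.imwrite('pics/5.png',f['img']);prof((585.5,-215),.227,f)
```

```text
6.58 [ 603.1 -210.9  178.5] [ 3.14e+00 -2.00e-03  2.33e-01] F [-0.3  0.2  7.3] op 0.688 g 55.9 j [-0.34  0.65  1.74  0.    0.75  1.  ]
-50 lid 0  base 0 
-40 lid 0  base 0 
-30 lid 0  base 1 [26.7 26.7 26.7]
-20 lid 1 37.3 base 68 [26.9 27.4 27.9]
-10 lid 990 38.2 base 89 [26.9 27.4 28.1]
0 lid 1998 37.4 base 190 [27.4 28.2 37.3]
10 lid 2264 36.3 base 554 [28.1 35.6 43. ]
20 lid 2599 35.2 base 933 [28.7 38.5 46.7]
30 lid 3435 33.7 base 365 [26.3 27.5 28.5]
40 lid 4 31.7 base 338 [13.3 24.4 27.3]
50 lid 0  base 0
```

View pics/5.png

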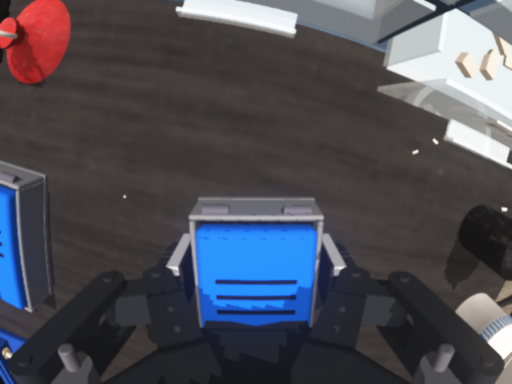

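The base is held by its sides (pads at (180,255) and (333,255)), lid resting. Lift, and refine the tray position by ray casting.

Emit:
apply_moves(
  deltas=[
    {"claw":1,"delta_pos":[0,0,-1.0],"yaw":0},
    {"claw":1,"delta_pos":[0,0,-2.0],"yaw":0},
    {"claw":1,"delta_pos":[0,0,-3.0],"yaw":0},
    {"claw":1,"delta_pos":[0,0,0],"yaw":0},
  ],
)

```text
clock: 7.12
eef_pos: [603.7, -211.1, 240.4]
tcp_rot: [3.139, -0.005, 0.233]
contact_force: [0.1, 0.2, -3.4]
opening: 0.691
grasp_force: 54.9
```

Run:
```python
from h import *
st()
for n in('scene','side'):
    f=grab(n);im=cv2.imread(n+'.png');P=np.load(n+'.npy');hsv=cv2.cvtColor(im,cv2.COLOR_BGR2HSV)
    m=cv2.inRange(hsv,(20,100,60),(36,255,255))
    m[~((P[...,0]>300)&(P[...,0]<500)&(P[...,1]<-150)&(P[...,1]>-350)&(abs(P[...,2])<25))]=0
    cs,_=cv2.findContours(m,0,1);c=max(cs,key=cv2.contourArea).reshape(-1,2)
    Rm=R.from_euler('xyz',f['rotation']).as_matrix();e=np.array(f['eye'])
    d=np.stack([(c[:,0]-f['cx'])/f['fx'],-(c[:,1]-f['cy'])/f['fy'],-np.ones(len(c))],-1)@Rm.T
    for z in(10,0):
        q=e+d*((z-e[2])/d[:,2])[:,None];print(n,z,len(c),cv2.minAreaRect(q[:,:2].astype(np.float32)))
```

```text
7.12 [ 603.7 -211.1  240.4] [ 3.139 -0.005  0.233] F [ 0.1  0.2 -3.4] op 0.691 g 54.9 j [-0.34  0.56  1.72 -0.    0.86  1.  ]
scene 10 137 ((393.0743713378906, -244.96710205078125), (130.55589294433594, 103.21041107177734), 16.7543888092041)
scene 0 137 ((399.4847717285156, -253.30950927734375), (132.57977294921875, 104.81040954589844), 16.754379272460938)
side 10 137 ((395.6249084472656, -251.5341033935547), (131.29483032226562, 104.21054077148438), 16.735858917236328)
side 0 137 ((396.38665771484375, -242.00909423828125), (132.79722595214844, 105.40300750732422), 16.73584747314453)
```

```bash
python3 -c "
from h import *
plan((413.7,-242.8,240,.298),7)"
```

```text
[-2.73, -0.18, -0.04] -0.009
[-2.73, -0.2, -0.04] -0.009
[-2.73, -0.22, -0.03] -0.009
[-2.72, -0.25, -0.04] -0.01
[-2.72, -0.28, -0.03] -0.009
[-2.72, -0.3, -0.04] -0.01
[-2.71, -0.32, -0.03] -0.009
```

Emit:
apply_moves(
  deltas=[
    {"claw":1,"delta_pos":[-2.73,-0.18,0],"yaw":-0.009},
    {"claw":1,"delta_pos":[-2.73,-0.2,0],"yaw":-0.009},
    {"claw":1,"delta_pos":[-2.73,-0.22,0],"yaw":-0.009},
    {"claw":1,"delta_pos":[-2.72,-0.25,0],"yaw":-0.01},
    {"claw":1,"delta_pos":[-2.72,-0.28,0],"yaw":-0.009},
    {"claw":1,"delta_pos":[-2.72,-0.3,0],"yaw":-0.01},
    {"claw":1,"delta_pos":[-2.71,-0.32,0],"yaw":-0.009},
    {"claw":1,"delta_pos":[0,0,0],"yaw":0},
  ],
)

```text
clock: 8.22
eef_pos: [411.7, -242.5, 236.1]
tcp_rot: [-3.139, 0.002, 0.297]
contact_force: [0.7, 0.2, -3.6]
opening: 0.69
grasp_force: 54.8
```

Run:
```python
from h import *
st();f=grab('wrist');b=grab('side');a=grab('scene')
P=pts(b);Q=pts(a)
cv2.imwrite('pics/6.png',np.hstack([cv2.resize(b['img'][200:290,150:270],(400,300),interpolation=2),cv2.resize(a['img'][170:275,280:420],(400,300),interpolation=2)]))
st()
```

```text
8.22 [ 411.7 -242.5  236.1] [-3.139e+00  2.000e-03  2.970e-01] F [ 0.7  0.2 -3.6] op 0.69 g 54.8 j [-0.54  0.37  2.07 -0.    0.7   0.74]
8.38 [ 414.3 -242.9  236.8] [ 3.141 -0.     0.297] F [ 0.3  0.9 -3.3] op 0.689 g 54.8 j [-0.53  0.37  2.07  0.    0.7   0.74]
```

View pics/6.png

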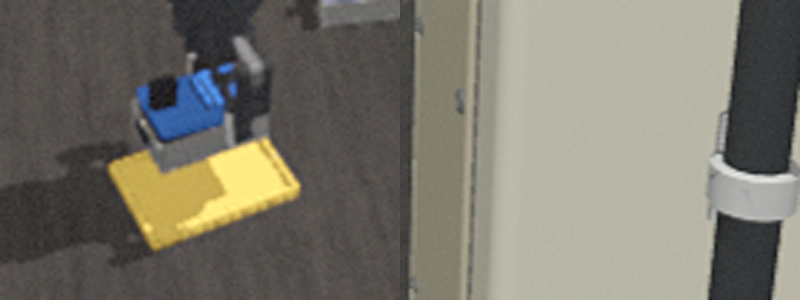

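Side view (left): the case hangs level over the tray (tray centre about (205,195)), lid unsnapped; the scene view is blocked by the arm. Lowering.

Emit:
apply_moves(
  deltas=[
    {"claw":1,"delta_pos":[0,0,2.0],"yaw":0},
    {"claw":1,"delta_pos":[0,0,1.5],"yaw":0},
    {"claw":1,"delta_pos":[0,0,1.0],"yaw":0},
    {"claw":1,"delta_pos":[0,0,0.4],"yaw":0},
    {"claw":1,"delta_pos":[0,0,0],"yaw":0},
    {"claw":1,"delta_pos":[0,0,0],"yaw":0},
  ],
)

```text
clock: 9.12
eef_pos: [414.0, -243.0, 188.4]
tcp_rot: [3.141, -0.0, 0.298]
contact_force: [-0.1, 0.0, -2.4]
opening: 0.691
grasp_force: 54.8
```

Run:
```python
from h import *
f=grab('wrist');st()
P=np.nan_to_num(wpts(f),nan=-999);hsv=cv2.cvtColor(f['img'],cv2.COLOR_BGR2HSV);ye=cv2.inRange(hsv,(20,100,60),(36,255,255))>0
d=np.linalg.norm(P[...,:2]-(396,-248),axis=-1)
Q=P[ye&(d<90)];print('tray',len(Q),cv2.minAreaRect(Q[:,:2].astype(np.float32)),np.percentile(Q[:,2],[5,50,95]))
c=np.array((397,-248));a=(P[...,:2]-c)@[.957,.29];b=(P[...,:2]-c)@[-.29,.957]
for nm,m in(('yel',ye&(d<90)),('base',~ye&(d<75)&(P[...,2]>20)&(P[...,2]<38)&(abs(b)<40)&(a<70))):
    print(nm,np.percentile(a[m],[1,99]),np.percentile(b[m],[1,99]),np.percentile(P[m][:,2],[50]))
cv2.imwrite('pics/7.png',f['img'])
```

```text
9.18 [ 414.  -243.   188.5] [ 3.141e+00 -1.000e-03  2.980e-01] F [-0.2  1.3 -2.5] op 0.687 g 54.8 j [-0.53  0.47  2.09 -0.    0.59  0.74]
tray 8397 ((403.6905517578125, -245.93060302734375), (114.12672424316406, 99.72667694091797), 16.89529800415039) [ 0.312873    4.08101414 10.21267072]
yel [-38.39366431  60.90591961] [-45.90621384  48.82804017] [4.08101414]
base [-13.74860757  47.12399249] [-35.74690062  35.81210047] [35.94420512]
```

View pics/7.png

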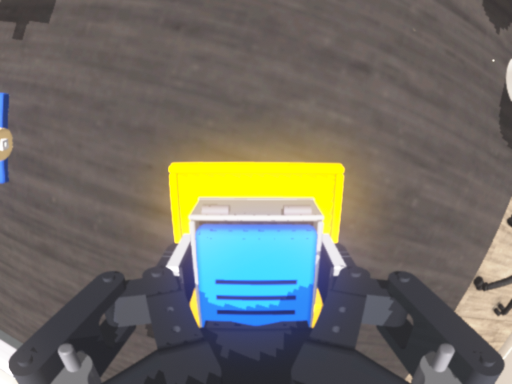

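The case sits inside the tray outline (tray edges at columns 170 and 344, case 192–322; far rim row 163, case end row 198). Lowering the last mm.

Emit:
apply_moves(
  deltas=[
    {"claw":1,"delta_pos":[0,0,0.3],"yaw":0},
    {"claw":1,"delta_pos":[0,0,0.2],"yaw":0},
    {"claw":1,"delta_pos":[0,0,0],"yaw":0},
  ],
)

```text
clock: 9.55
eef_pos: [413.7, -242.8, 182.9]
tcp_rot: [-3.141, 0.0, 0.298]
contact_force: [0.1, -0.3, -3.2]
opening: 0.693
grasp_force: 54.8
```

Emit:
apply_moves(
  deltas=[
    {"claw":1,"delta_pos":[0,0,0.15],"yaw":0},
    {"claw":1,"delta_pos":[0,0,0],"yaw":0},
  ],
)

```text
clock: 9.8
eef_pos: [413.8, -242.9, 182.4]
tcp_rot: [3.142, -0.0, 0.298]
contact_force: [-2.8, 2.8, 13.3]
opening: 0.69
grasp_force: 56.8
```

Landed. Release and rise.

Emit:
apply_moves(
  deltas=[
    {"claw":0.0,"delta_pos":[0,0,-0.1],"yaw":0},
    {"claw":-1,"delta_pos":[0,0,0],"yaw":0},
    {"claw":-1,"delta_pos":[0,0,0],"yaw":0},
    {"claw":-1,"delta_pos":[0,0,-3.0],"yaw":0},
    {"claw":-1,"delta_pos":[0,0,-5.0],"yaw":0},
    {"claw":-1,"delta_pos":[-4.5,0,-2.0],"yaw":0},
    {"claw":1,"delta_pos":[-3.0,0,0],"yaw":0},
    {"claw":1,"delta_pos":[0,0,0],"yaw":0},
  ],
)

```text
clock: 10.8
eef_pos: [340.7, -265.0, 282.8]
tcp_rot: [-3.141, 0.0, 0.296]
contact_force: [0.5, -0.8, -0.2]
opening: 0.607
grasp_force: 0.0
```

Run:
```python
from h import *
f=grab('wrist');st()
P=np.nan_to_num(wpts(f),nan=-999)
prof((396.5,-248),.292,f)
d=np.linalg.norm(P[...,:2]-(396.5,-248),axis=-1)
rb=P[(d<60)&(P[...,2]>52)&(P[...,2]<90)];t=rb[rb[:,2]>64];print('rib',len(rb),cv2.minAreaRect(t[:,:2].astype(np.float32)),np.percentile(rb[:,2],[50,90,99]))
al=P[(d<75)&(P[...,2]>24)&(P[...,2]<80)];print('box',cv2.minAreaRect(al[:,:2].astype(np.float32)))
hsv=cv2.cvtColor(f['img'],cv2.COLOR_BGR2HSV);ye=cv2.inRange(hsv,(20,100,60),(36,255,255))>0
Q=P[ye&(d<90)];print('tray',cv2.minAreaRect(Q[:,:2].astype(np.float32)))
cv2.imwrite('pics/8.png',f['img'])
```

```text
10.85 [ 341.8 -265.1  282.8] [ 3.141 -0.     0.296] F [-0.3 -0.5  0.8] op 0.515 g 0.0 j [-0.66  0.23  2.14  0.    0.77  0.61]
-50 lid 48 44.3 base 48 [31.  31.5 32. ]
-40 lid 717 44.6 base 74 [30.9 31.7 32.5]
-30 lid 796 43.7 base 79 [30.9 31.5 32. ]
-20 lid 1074 42.7 base 92 [30.9 31.5 32.1]
-10 lid 984 41.9 base 98 [31.  31.6 32.6]
0 lid 1020 41.0 base 108 [30.9 31.6 32.2]
10 lid 1015 40.0 base 110 [30.8 31.5 32.3]
20 lid 1009 39.0 base 107 [30.8 31.3 32.1]
30 lid 868 38.0 base 114 [30.6 31.4 32.2]
40 lid 53 23.5 base 50 [29.4 31.1 31.5]
50 lid 0  base 66 [ 7.9  9.5 10.1]
rib 618 ((369.7877197265625, -255.8546142578125), (21.53946876525879, 11.530486106872559), 16.738059997558594) [67.62199978 68.90116077 69.68820284]
box ((395.6528625488281, -248.24600219726562), (97.38934326171875, 60.524810791015625), 17.253570556640625)
tray ((394.1961669921875, -248.50001525878906), (131.6280517578125, 96.61936950683594), 16.88755226135254)
```

View pics/8.png

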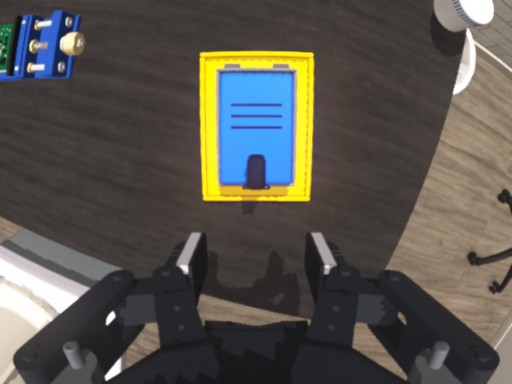

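The case is flat inside the tray (case (218–295, 68–187) within tray (200–313, 52–201)), rib 65 mm above the underside, so still uncaught. Press with shut fingers.

Emit:
apply_moves(
  deltas=[
    {"claw":1,"delta_pos":[1.5,0,0],"yaw":0},
    {"claw":1,"delta_pos":[1.4,0,0],"yaw":0},
    {"claw":1,"delta_pos":[0,0,1.8],"yaw":0},
    {"claw":1,"delta_pos":[0,0,1.5],"yaw":0},
    {"claw":1,"delta_pos":[0,0,0],"yaw":0},
    {"claw":1,"delta_pos":[0,0,0],"yaw":0},
  ],
)

```text
clock: 11.6
eef_pos: [370.1, -256.3, 249.6]
tcp_rot: [-3.141, 0.0, 0.298]
contact_force: [-0.1, -0.3, 0.4]
opening: 0.001
grasp_force: 0.0
```

Emit:
apply_moves(
  deltas=[
    {"claw":1,"delta_pos":[0,0,0.4],"yaw":0},
    {"claw":1,"delta_pos":[0,0,0.3],"yaw":0},
    {"claw":1,"delta_pos":[0,0,0],"yaw":0},
  ],
)

```text
clock: 11.98
eef_pos: [369.8, -256.4, 242.5]
tcp_rot: [-3.142, 0.0, 0.298]
contact_force: [-0.5, -0.4, -0.0]
opening: 0.002
grasp_force: 0.0
```

Emit:
apply_moves(
  deltas=[
    {"claw":1,"delta_pos":[0,0,0.2],"yaw":0},
    {"claw":1,"delta_pos":[0,0,0],"yaw":0},
  ],
)

```text
clock: 12.22
eef_pos: [369.6, -256.5, 240.9]
tcp_rot: [3.141, 0.001, 0.298]
contact_force: [-3.1, -2.3, 5.7]
opening: -0.007
grasp_force: 2.8
```

Emit:
apply_moves(
  deltas=[
    {"claw":1,"delta_pos":[0,0,0.15],"yaw":0},
    {"claw":1,"delta_pos":[0,0,0],"yaw":0},
  ],
)

```text
clock: 12.48
eef_pos: [369.8, -256.4, 239.2]
tcp_rot: [3.141, -0.0, 0.298]
contact_force: [0.6, 1.2, 0.3]
opening: -0.0
grasp_force: 0.0
```

Emit:
apply_moves(
  deltas=[
    {"claw":1,"delta_pos":[0,0,0.15],"yaw":0},
    {"claw":1,"delta_pos":[0,0,0],"yaw":0},
  ],
)

```text
clock: 12.72
eef_pos: [369.9, -256.3, 237.5]
tcp_rot: [-3.141, 0.0, 0.298]
contact_force: [0.7, -0.0, -0.8]
opening: -0.0
grasp_force: 0.0
```

Emit:
apply_moves(
  deltas=[
    {"claw":1,"delta_pos":[0,0,0.15],"yaw":0},
    {"claw":1,"delta_pos":[0,0,0],"yaw":0},
  ],
)

```text
clock: 12.98
eef_pos: [369.8, -256.3, 235.9]
tcp_rot: [-3.141, 0.0, 0.298]
contact_force: [0.1, -0.0, 0.7]
opening: 0.001
grasp_force: 0.0
```

Emit:
apply_moves(
  deltas=[
    {"claw":1,"delta_pos":[0,0,0.15],"yaw":0},
    {"claw":1,"delta_pos":[0,0,0],"yaw":0},
  ],
)

```text
clock: 13.22
eef_pos: [369.8, -256.4, 235.0]
tcp_rot: [3.141, 0.0, 0.298]
contact_force: [-2.3, 1.0, 10.9]
opening: -0.004
grasp_force: 5.3
```

Emit:
apply_moves(
  deltas=[
    {"claw":1,"delta_pos":[0,0,0.1],"yaw":0},
    {"claw":1,"delta_pos":[0,0,0],"yaw":0},
  ],
)

```text
clock: 13.48
eef_pos: [369.8, -256.5, 234.6]
tcp_rot: [3.141, 0.0, 0.298]
contact_force: [-6.3, 0.7, 20.9]
opening: -0.003
grasp_force: 10.7
```

Emit:
apply_moves(
  deltas=[
    {"claw":1,"delta_pos":[0,0,-0.5],"yaw":0},
    {"claw":1,"delta_pos":[0,0,-2],"yaw":0},
    {"claw":1,"delta_pos":[-3.0,0,-4],"yaw":0},
    {"claw":1,"delta_pos":[-3.0,0,0],"yaw":0},
    {"claw":1,"delta_pos":[0,0,0],"yaw":0},
  ],
)

```text
clock: 14.1
eef_pos: [311.2, -274.0, 298.9]
tcp_rot: [3.141, 0.0, 0.296]
contact_force: [1.0, 1.1, -0.3]
opening: -0.001
grasp_force: 0.0
```

Run:
```python
from h import *
f=grab('wrist');b=grab('side');st()
P=np.nan_to_num(wpts(f),nan=-999)
prof((395.5,-248.3),.297,f)
d=np.linalg.norm(P[...,:2]-(395.5,-248),axis=-1)
rb=P[(d<60)&(P[...,2]>50)&(P[...,2]<90)];print('rib',len(rb),np.percentile(rb[:,2],[50,90,99]))
cv2.imwrite('pics/9.png',np.hstack([cv2.resize(f['img'],(440,330)),cv2.resize(b['img'][150:290,150:350],(360,330),interpolation=2)]))
```

```text
14.2 [ 312.7 -274.   298.6] [ 3.141 -0.     0.297] F [0.4 0.2 0.5] op -0.0 g 0.0 j [-0.72  0.18  2.16  0.    0.8   0.55]
-50 lid 42 27.9 base 63 [29.8 31.2 31.8]
-40 lid 653 37.6 base 84 [30.9 31.5 31.9]
-30 lid 684 37.7 base 101 [30.9 31.4 32. ]
-20 lid 860 37.7 base 89 [30.7 31.5 32.1]
-10 lid 850 37.7 base 105 [30.9 31.7 32.5]
0 lid 833 37.8 base 86 [30.6 31.4 32.1]
10 lid 859 37.7 base 91 [30.7 31.4 32. ]
20 lid 832 37.7 base 86 [30.6 31.4 32. ]
30 lid 771 37.5 base 86 [30.9 31.5 32.2]
40 lid 57 28.0 base 52 [30.1 30.9 31.4]
50 lid 0  base 41 [ 8.   8.8 10.1]
rib 528 [61.18097192 62.26235907 62.97858219]
```

View pics/9.png

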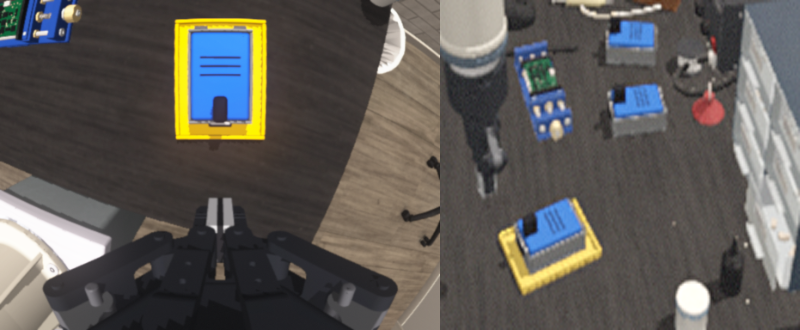

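The lid is level at 37.7 mm and the rib is 58 mm above the underside, so it has caught. The case sits flat in the tray at (220,80), and the other two cases at (630,42) and (637,108) are undisturbed.

```bash
python3 -c "
from rig import r
print(r.sign_off())"
```

```text
the job is handed in; nothing more can be done
None
```

I found the uncaught case, carried it by its base to the yellow tray, set it flat and snapped its lid shut there; I never touched the other two, picking this one by its raised rib, and during the tug its hinge end briefly lifted about 20 mm off the desk before I lowered it back.

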